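# Hold the right check weight over the scale's frame while it zeroes

## Task

The bench scale is about to be checked. From the three weights on the rubber mat pick up by its handle the one whose base fits the raised rectangular frame on the scale's pan (just smaller than its inside), carry it over the ticket rack and hold it still above the frame, upright, centred and turned in line with it, its underside about 10 mm above the frame's top edge, and finish while still holding it there: do not put it down. The scale must never be touched while it zeroes, the rack must not be bumped, and the other two weights, the mug, the stapler and the intercom stay where they are.

Things in the scene. Friction and masses are not known exactly. Their poses are not given: they have to be found in the camera images.
- scale: Grey bench scale, fixed, left or right of the rack, with a 170 x 176 mm steel pan. Origin on the table directly below the pan's centre; z up; display on its -x side. The housing spans x -148 to +88 mm, y -93 to +93 mm and is 48 mm high; the pan's top is 70 mm above the table; nothing on it is higher than 75 mm.
- frame (a point): Middle of the raised black rectangular frame fixed on the scale's pan, at the pan's top surface (70 mm above the table). Inside the frame is 42 mm along this point's x and 64 mm along its y; the frame's bars are 6 mm wide and stand 5 mm above the pan.
- small_center (a point): Small check weight: plain steel block 30 mm (x) by 50 mm (y), 30 mm high, with a carrying handle like that of the medium weight, 67 mm high overall, 0.36 kg. Too small for the frame. The point is its centre, 33.5 mm above its underside.
- medium_center (a point): Medium check weight, the one that fits: steel block 38 (x) by 60 (y) by 34 mm high, about 0.6 kg. Handle on top: a bar along y, 48 mm long, 14 mm square, on end posts 36 mm apart inside; the bar's middle is 64 mm above the underside, 30 mm above the block's top. 71 mm high overall. The point is its centre, 35.5 mm above the underside, 28.5 mm below the bar's middle; z up. Either way round is the same.
- large_center (a point): Large check weight: plain steel block 46 mm (x) by 70 mm (y), 38 mm high, with a handle like that of the medium weight, 75 mm high overall, 0.9 kg. Too large for the frame. The point is its centre, 37.5 mm above its underside.
- mat: Flat black rubber mat, fixed, 290 (x) by 140 mm (y), 4 mm thick, on the other side of the rack from the scale; the three weights stand on it in a row along its x, about 95 mm apart, in any order. Origin at the centre of its underside.
- rack: Dark steel ticket rack with papers, fixed, between mat and scale: 280 mm long (its x), 90 mm deep (its y), 120 mm high. Origin at the centre of its underside.
- mug: White mug, 80 mm across, 92 mm high, bystander beyond the work. Origin at the centre of its underside.
- stapler: Grey and black desk stapler, 140 mm long along its y, about 60 mm high, bystander. Origin at the centre of its underside.
- intercom: Black desk intercom, 130 x 150 mm, 35 mm high, with a thin gooseneck microphone rising to 215 mm, bystander beyond the rack. Origin at the centre of its underside.

How it is judged:
By the outcome, as a careful person would: the job done as asked, in the order asked, and still so for the second after the job is handed in, while the arm keeps its last pose, push and grip.
It also fails if it takes over 42 s, if anything falls off the work surface, if the arm or the gripper's body presses on something with over 40 N, if the wrist force passes 120 N, or if a joint passes its speed limit or range.

## Robot

A 6-joint arm with a two-finger parallel gripper is mounted at the origin on the work surface. World frame = base frame: x ahead of the robot, y to its left, z up, the work surface at z = 0. Lengths are in m, angles in degrees, forces in N, time in s.
With the tool pointing down it reaches from about 0.3 to 0.75 m from the base axis. Payload 8.5 kg.
Tool frame: the origin (TCP) lies midway between the tips of the shut fingers; the grasp point (between the pads) lies 19 mm behind it; z points along the fingers, y is the direction in which the jaws open and shut (so a half turn about z gives the same grasp; the last joint's range is limited). The gripper opens to 88 mm and grips with 3 to 60 N. Pads are 18 mm wide; open, the fingers measure 123 mm over their backs; the gripper's body (75 mm by 187 mm) begins 45 mm behind the grasp point.
Start: joints at [-87.279, 21.807, 74.336, -0, 83.858, -12.336], TCP at [0.143, -0.531, 0.239] pointing down, gripper open.
Joint ranges: [-178.18, 178.18], [-50.72, 133.34], [12.68, 142.11], [-81.47, 261.47], [9.98, 163.14], [-165.26, 165.26]. Speed limits (degrees/s): [136.94, 136.94, 180, 180, 180, 180].

## Interface

Orientations are given as a 3x3 rotation matrix whose columns are the frame's x, y, z axes.
In Python, from plant import bot gives the robot as it stands.
- The arm moves only by the tool send_rows, never from a script. Its arguments are lists of equal length, an entry for each row: "travel": the shift along the tool's x, y, z scaled (see below), a list of three; "dr": the turn, a rotation vector about the tool's x, y, z scaled (see below), a list of three. A call has exactly 10 rows; each row is the pose to reach, as a shift and turn from the pose commanded when the call began, along the tool's axes at that moment; what a row does not reach only later rows make up. The controller multiplies each number of a shift by 0.75 m and each number of a turn by pi/2 rad. A row lasts 1/12 s, in which the tool goes at most 41.7 mm and 7.16 degrees, less where a joint would pass 70% of its speed; a pose out of reach is approached as far as the arm can. A call with a number of a shift or a turn outside -1 to 1 is refused whole. A call with a gripper value outside its range is refused whole. "hand" is the gripper command: -1 is shut, 1 is fully open, values between are in proportion, set as the call begins (left out, the last holds). The fingers move at their own pace and stop on an object; the grip force is fixed at half the most. Time passes only in rows, so rows that repeat a pose let the fingers close, or fill a call up. It gives the time, the measured TCP pose, the force and the opening at its end, in the units of the state.
- bot.get_obs(): the state, without advancing time (a new reading comes with each control period).
- bot.get_image(name): name is "side" or "top"; returns a dict with "image" (480x640x3 uint8, blue, green, red), "mtx" (3x3 intrinsics, pixels), "eye" and "orientation" of the camera in the world. Camera axes: x right, y down, z forward; pixel columns grow to the right and rows downward; lengths in m; the calibration is good to about 2 mm. A picture is of the moment at which its call begins. There is no depth.
- bot.job_done(): hands the job in, once; it reports no verdict.
The state is a dict: "time_s": time; "joint_positions": joint angles; "qd": joint speeds; "effort": joint torques, N m; "position": TCP position; "ee_rot": TCP orientation; "contact_force": force on the tool from outside, world axes, zero at the start; "torque": the same for the moment, N m; "grip_width": finger opening in m.
Only numpy, scipy, OpenCV 4.12 (cv2) and the standard library are available. Lean on these libraries where they do the work, as an engineer would, in place of code of your own. Each camera call takes 0.05 s, during which the arm holds its last target.

## Working session

There is one attempt and no reset: what is moved stays moved. The work goes in short steps, Python scripts to look and compute and a tool call to move; the robot and the scene stay as the last step left them, time stands still between calls to the robot, and variables do not carry over. Pictures are saved under pics/ and viewed, and the job is handed in when it is done.

Besides the shell and the picture viewer there is one more tool, called after "Request:" as name(argument=value, ...), one argument or row to a line, values as JSON. send_rows: Moves the arm, as the interface text tells. Its arguments: {"type":"object","properties":{"travel":{"type":"array"},"dr":{"type":"array"},"hand":{"type":"number"}},"required":["travel","dr"]}

```bash
ls; mkdir -p pics; python3 - <<'E'
from plant import bot
import cv2,numpy as np
np.set_printoptions(precision=4,suppress=True)
o=bot.get_obs()
for k in o: print(k,np.array(o[k]).tolist())
for n in("side","top"):
    d=bot.get_image(n); cv2.imwrite(f"pics/{n}0.png",d["image"]); print(n,d["mtx"],d["eye"],d["orientation"])
E
```

```text
pics
time_s 0.0
joint_positions [-87.27905040681968, 21.839036776418645, 74.38463728599928, 0.00031325245322469603, 83.85819869369801, -12.334033943044178]
qd [-0.04043424454774765, -0.05830356079079401, -0.012161634128986689, 0.021308559573295624, -0.026014100005568242, -0.01142196060122651]
effort [-0.0024906052567530423, -43.79335284233093, -22.45614767074585, 0.07117682369425893, 0.03518036333844066, -0.00011226962442378863]
position [0.1428616669497462, -0.5308268535873325, 0.23815676556379597]
ee_rot [[0.9656771701168959, 0.259745258321807, -6.240481887245981e-05], [0.2597450801742623, -0.9656761648170494, 0.0014275957062747965], [0.0003105483693505823, -0.0013948059263877324, -0.9999989790375478]]
contact_force [-0.061292887246017794, 1.047997728795995, 0.6333989050730621]
torque [0.0069800040463410245, -0.0040890123602702845, -0.025764571985021793]
grip_width 0.08836563385451093
side [[485.108    0.     319.1197]
 [  0.     485.108  246.5756]
 [  0.       0.       1.    ]] [ 0.3239 -0.858   0.6025] [[ 0.9572 -0.1427  0.2519]
 [-0.2895 -0.4692  0.8343]
 [-0.0009 -0.8715 -0.4904]]
top [[476.5273   0.     315.8521]
 [  0.     476.5273 239.6449]
 [  0.       0.       1.    ]] [0.425  0.0079 0.8926] [[-0.1262 -0.9699  0.2083]
 [-0.992   0.1227 -0.0297]
 [ 0.0032 -0.2104 -0.9776]]
```

View pics/side0.png

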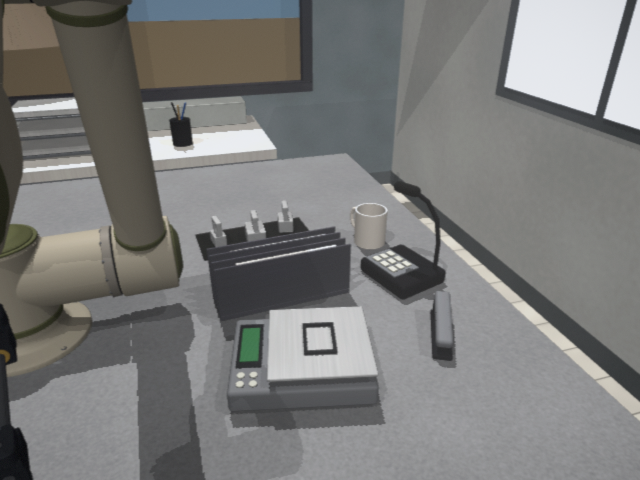

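View pics/top0.png

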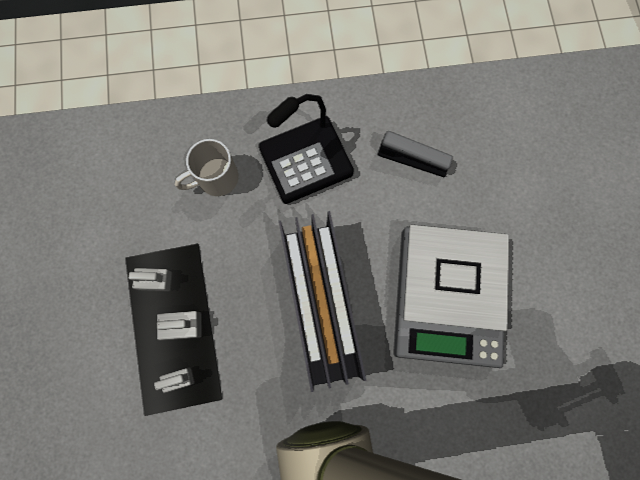

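The top view shows the mat on the left (about px 172,330) with three weights at (150,279), (178,325) and (175,380). The rack is at (325,300) and the scale at (455,295), with its frame at (458,276). I'll zoom in on the weights and the frame.

```bash
python3 - <<'E'
import cv2,numpy as np
t=cv2.imread("pics/top0.png")
a=cv2.resize(t[235:425,115:235],None,fx=3.1,fy=3.1,interpolation=cv2.INTER_CUBIC)
b=cv2.resize(t[215:375,390:520],None,fx=3.1,fy=3.1,interpolation=cv2.INTER_CUBIC)
h=max(a.shape[0],b.shape[0]);f=lambda i:cv2.copyMakeBorder(i,0,h-i.shape[0],0,5,0)
cv2.imwrite("pics/z1.png",np.hstack([f(a),f(b)]))
E
```

```text
(no output)
```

View pics/z1.png

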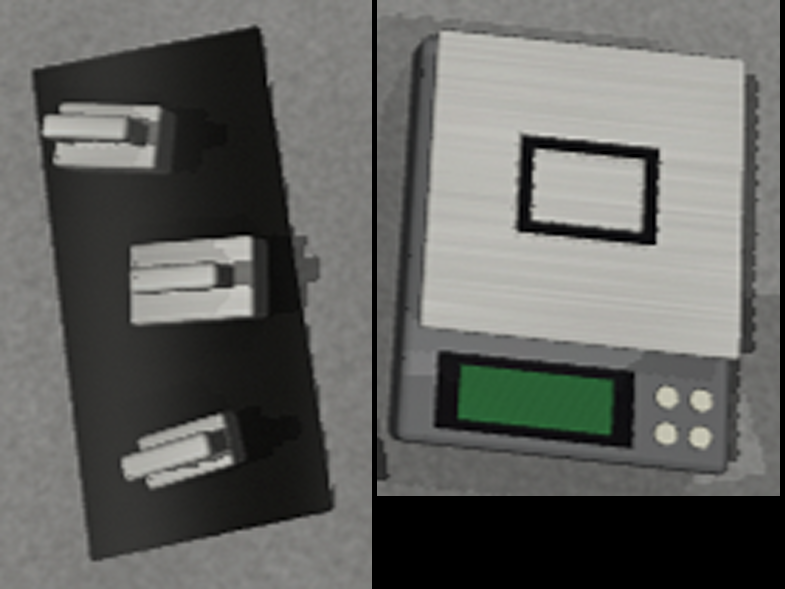

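The crop shows three block sizes: the top one (150,279) is medium, the middle one is largest and the bottom one is smallest. I'll measure them to confirm this.

```bash
cat > h.py <<'E'
import cv2,numpy as np
np.set_printoptions(precision=4,suppress=True)
def cam(n):
    from plant import bot
    return bot.get_image(n)
def ray(d,uv,z):
    uv=np.atleast_2d(np.array(uv,float)); K=np.array(d["mtx"]);R=np.array(d["orientation"]);e=np.array(d["eye"])
    r=np.c_[uv,np.ones(len(uv))]@np.linalg.inv(K).T@R.T
    return e+r*((z-e[2])/r[:,2])[:,None]
def proj(d,P):
    P=np.atleast_2d(P);K=np.array(d["mtx"]);R=np.array(d["orientation"]);e=np.array(d["eye"])
    c=(P-e)@R@K.T
    return c[:,:2]/c[:,2:]
E
python3 - <<'E'
from h import *
d=cam("top"); im=d["image"]; g=cv2.cvtColor(im,cv2.COLOR_BGR2GRAY)
# weights: bright on mat
for nm,(x0,x1,y0,y1),zt in (("A",(124,182,262,295),.038),("B",(150,205,305,345),.042),("C",(145,198,362,396),.034)):
    s=g[y0:y1,x0:x1]
    print(nm); 
    if nm=="A":
        for r in s: print(" ".join("%3d"%v for v in r))
# frame
s=g[250:302,428:490]; m=((s<70)*255).astype(np.uint8)
cs,hi=cv2.findContours(m,cv2.RETR_CCOMP,cv2.CHAIN_APPROX_NONE)
for c,hh in zip(cs,hi[0]):
    if cv2.contourArea(c)<100: continue
    p=c[:,0]+[428,250]; w=ray(d,p,.0725)[:,:2]
    print("frame",hh[3],cv2.minAreaRect((w*1000).astype(np.float32)))
E
```

```text
A
131  90  43  33  35  36  37  39  40  39  41  43  44  43  45  45  47  47  47  48  47  48  49  50  48  49  49  49  48  47  48  47  47  46  46  46  43  42  41  41  41  39  40  38  37  35  35  34  34  32  31  30  29  29  28  26  28  27
129  88  41  32  35  37  39  38  38  39  39  41  42  42  44  44  44  45  46  45  47  46  47  47  47  47  47  47  46  47  46  45  47  45  45  45  44  43  42  41  40  40  39  37  37  36  35  33  33  32  31  31  30  27  27  28  26  27
129 105  54  32  35  36  36  37  38  38  39  41  41  42  43  43  44  44  45  45  46  46  48  47  48  48  47  47  46  47  46  45  45  45  45  44  45  43  42  41  40  40  37  37  37  36  36  34  33  33  31  31  30  28  28  27  28  26
127 123  71  31  35  37  37  36  38  39  39  40  41  41  42  43  44  44  46  46  45  47  47  47  47  48  48  48  46  45  46  45  45  45  44  42  42  42  41  40  39  37  37  38  37  36  35  34  33  33  31  31  30  29  29  28  27  26
125 125  73  29  35  36  37  38  37  38  40  39  41  41  42  42  43  44  44  44  45  45  47  46  47  47  47  47  46  47  45  44  45  45  44  42  42  41  41  39  39  37  3
[... 6078 characters left out ...]
 30  29  27  26
125 122 123 126 128  81  35  35  38  38  41  41  41  42  42  44  45  46  47  46  48  48  47  49  48  48  48  48  48  49  48  47  47  47  46  45  45  44  42  43  41  40  39  38  38  37  36  35  35  33  33  31  31  31  29  28  29  27
129 128 125 124 129  91  43  35  37  40  40  41  42  43  44  44  45  46  47  47  48  48  49  48  49  50  49  49  49  48  49  47  46  46  45  45  44  44  42  42  41  41  40  39  38  37  37  36  34  34  32  33  30  30  29  29  28  27
B
C
frame -1 ((505.359130859375, -252.99746704101562), (76.92288208007812, 54.325809478759766), 77.03013610839844)
frame 0 ((505.12890625, -252.74774169921875), (66.68367767333984, 44.798553466796875), 76.66309356689453)
```

```bash
cat > meas.py <<'E'
from h import *
def edge(g,kind,rng,lo,hi,thr,rise):
    # subpixel first crossing along columns (kind 'h': scan rows for each col) or rows
    pts=[]
    for k in rng:
        p=(g[lo:hi,k] if kind=='h' else g[k,lo:hi]).astype(float)
        if not rise: 
            idx=[i for i in range(len(p)-1) if p[i]>=thr>p[i+1]]
        else: idx=[i for i in range(len(p)-1) if p[i]<thr<=p[i+1]]
        if not idx: continue
        i=idx[0]; t=(thr-p[i])/(p[i+1]-p[i]); q=lo+i+t
        pts.append((k,q) if kind=='h' else (q,k))
    return np.array(pts)
def fit(p):
    vx,vy,x,y=cv2.fitLine(p.astype(np.float32)*1000,cv2.DIST_HUBER,0,.1,.001).ravel(); return np.array([x,y])/1000,np.array([vx,vy])
def isec(a,b):
    t=np.linalg.solve(np.c_[a[1],-b[1]],b[0]-a[0]); return a[0]+t[0]*a[1]
def quad(d,E,z):
    L=[fit(ray(d,e,z)[:,:2]) for e in E]  # order up,right,low,left
    c=np.array([isec(L[i],L[(i+1)%4]) for i in range(4)])
    return c,[np.degrees(np.arctan2(l[1][1],l[1][0]))%180 for l in L]
def rep(nm,c,a):
    s=[np.linalg.norm(c[i]-c[(i+1)%4])*1e3 for i in range(4)]
    print(nm,"centre",c.mean(0),"sides",np.array(s),"angles",np.array(a))
E
python3 - <<'E'
from meas import *
d=cam("top"); g=cv2.cvtColor(d["image"],cv2.COLOR_BGR2GRAY)
# block A
E=[edge(g,'h',range(137,163),264,272,90,True),edge(g,'v',[270,271,272,273,283,284,285,286],158,170,125,False),
   edge(g,'h',range(139,163),285,292,120,False),edge(g,'v',[269,270,282,283,284,285],129,140,90,True)]
rep("A block",*quad(d,E,.038))
# bar A top face
E=[edge(g,'h',range(131,140),269,276,100,True),edge(g,'v',range(274,278),150,159,130,False),
   edge(g,'h',range(130,140),276,283,130,False),edge(g,'v',range(274,278),126,134,110,True)]
rep("A bar",*quad(d,E,.075))
# simple areas for all
for nm,(x0,x1,y0,y1),z in (("A",(124,182,262,295),.038),("B",(150,205,305,345),.042),("C",(145,198,362,396),.034)):
    s=g[y0:y1,x0:x1]; m=((s>100)*255).astype(np.uint8); m[:, :]=m
    if nm=="A": m[:, :6]=0
    c=max(cv2.findContours(m,0,cv2.CHAIN_APPROX_NONE)[0],key=cv2.contourArea)[:,0]+[x0,y0]
    print(nm,cv2.minAreaRect((ray(d,c,z)[:,:2]*1000).astype(np.float32)))
# frame
s=g
E=[edge(s,'h',range(440,476),250,275,90,False),edge(s,'v',range(266,288),470,490,90,True),edge(s,'h',range(438,476),286,300,90,True),edge(s,'v',range(264,286),428,445,90,False)]
rep("frame out",*quad(d,E,.0725))
E=[edge(s,'h',range(444,474),262,275,90,True),edge(s,'v',range(268,284),465,482,90,False),edge(s,'h',range(444,474),280,292,90,False),edge(s,'v',range(268,284),436,446,90,True)]
rep("frame in",*quad(d,E,.0725))
# rack/mug/intercom rough
for p,z in (((281,222),.12),((330,212),.12),((311,390),.12),((366,380),.12),((209,160),.092),((280,110),.2)): print(p,ray(d,p,z)[0])
E
```

```text
A block centre [0.5743 0.2893] sides [35.843  57.7517 37.3341 58.6304] angles [ 80.2215 170.0027  81.6935 171.3894]
A bar centre [0.5753 0.289 ] sides [14.767  46.1515 11.6861 45.1783] angles [ 85.6795 172.1013  81.717  166.8961]
A ((575.0927124023438, 291.5693664550781), (65.06080627441406, 36.22052001953125), 82.76991271972656)
B ((484.9473571777344, 244.21017456054688), (68.64887237548828, 44.687259674072266), 87.08358001708984)
C ((390.9949035644531, 261.9548645019531), (28.530244827270508, 59.610923767089844), 9.468358993530273)
frame out centre [ 0.5052 -0.2528] sides [54.7256 76.7284 54.6031 77.8508] angles [ 76.922  165.9319  76.8364 167.1077]
frame in centre [ 0.5052 -0.2526] sides [41.2159 62.4635 41.3179 62.7672] angles [ 76.7686 166.9635  76.8601 167.3845]
(281, 222) [0.6268 0.0385 0.12  ]
(330, 212) [ 0.6337 -0.0451  0.12  ]
(311, 390) [0.3536 0.0221 0.12  ]
(366, 380) [ 0.3576 -0.0649  0.12  ]
(209, 160) [0.7634 0.1541 0.092 ]
(280, 110) [0.7873 0.0166 0.2   ]
```

Block A is medium (about 58 x 37 mm), B is large and C is small. A is centred near (0.5745, 0.289) with its long axis at about 81°. The frame is centred at (0.5052, -0.2527) with its long axis at about 76.85°. Next I'll write a helper that gives the move numbers.

```bash
cat > to.py <<'E'
import sys
from h import *
from scipy.spatial.transform import Rotation as Ro
from plant import bot
def to(x,y,z,a):
    o=bot.get_obs(); p=np.array(o["position"]); R=np.array(o["ee_rot"])
    a=np.radians(a); Y=np.array([np.cos(a),np.sin(a),0]); Z=np.array([0,0,-1.]); T=np.c_[np.cross(Y,Z),Y,Z]
    s=R.T@(np.array([x,y,z])-p)
    r=Ro.from_matrix(R.T@T).as_rotvec()
    print("now",p,"jaw",np.degrees(np.arctan2(R[1,1],R[0,1])).round(2),"w",round(o["grip_width"],4),"F",np.array(o["contact_force"]),"t",round(o["time_s"],2))
    print(" travel",s/.75,"dr",r/(np.pi/2),"rows>=",np.linalg.norm(s)/.0417,np.degrees(np.linalg.norm(r))/7.16)
if __name__=="__main__": to(*map(float,sys.argv[1:5]))
E
python3 to.py .42 -.24 .26 -40; python3 to.py .42 -.24 .26 -20
```

```text
now [ 0.1429 -0.531   0.2384] jaw -74.94 w 0.0883 F [-0.3422 -0.7839 -0.2032] t 0.2
 travel [ 0.4576 -0.2787 -0.0285] dr [-0.0005 -0.0003 -0.3882] rows>= 9.650026727128536 4.880157092787874
now [ 0.1429 -0.531   0.2384] jaw -74.94 w 0.0883 F [-0.3422 -0.7839 -0.2032] t 0.2
 travel [ 0.4576 -0.2787 -0.0285] dr [-0.0004 -0.0003 -0.6105] rows>= 9.650026727128536 7.673451526478187
```

Request:
send_rows(
  travel=[
    [0.045, -0.028, -0.003],
    [0.09, -0.055, -0.006],
    [0.135, -0.083, -0.009],
    [0.18, -0.11, -0.012],
    [0.225, -0.138, -0.015],
    [0.27, -0.165, -0.018],
    [0.315, -0.193, -0.021],
    [0.36, -0.22, -0.024],
    [0.405, -0.248, -0.027],
    [0.45, -0.275, -0.028],
  ],
  dr=[
    [0, 0, -0.06],
    [0, 0, -0.12],
    [0, 0, -0.18],
    [0, 0, -0.24],
    [0, 0, -0.3],
    [0, 0, -0.36],
    [0, 0, -0.42],
    [0, 0, -0.48],
    [0, 0, -0.54],
    [0, 0, -0.6],
  ],
  hand=0.2,
)

```text
time_s: 1.03
position: [0.4162, -0.2425, 0.2601]
ee_rot: [[0.353, 0.936, 0.0], [0.936, -0.353, -0.0], [-0.0, 0.0, -1.0]]
contact_force: [-0.1, -1.6, 0.1]
grip_width: 0.0528
```

```bash
python3 to.py .55 .1 .26 -9;python3 to.py .5745 .289 .16 -9
```

```text
now [ 0.4162 -0.2425  0.2601] jaw -20.68 w 0.0528 F [-0.0619 -1.571   0.0862] t 1.03
 travel [0.4902 0.0056 0.0001] dr [ 0.0003  0.0001 -0.1298] rows>= 8.81772528421629 1.6312928173017591
now [ 0.4162 -0.2425  0.2601] jaw -20.68 w 0.0528 F [-0.0619 -1.571   0.0862] t 1.03
 travel [ 0.7376 -0.0529  0.1333] dr [ 0.0003  0.0001 -0.1298] rows>= 13.513907853821802 1.6312928173017591
```

Request:
send_rows(
  travel=[
    [0.05, 0, 0],
    [0.1, 0, 0],
    [0.15, 0, 0],
    [0.2, 0, 0],
    [0.25, 0, 0],
    [0.3, 0, 0],
    [0.35, 0, 0],
    [0.4, 0, 0],
    [0.445, 0, 0],
    [0.49, 0.005, 0],
  ],
  dr=[
    [0, 0, -0.013],
    [0, 0, -0.026],
    [0, 0, -0.039],
    [0, 0, -0.052],
    [0, 0, -0.065],
    [0, 0, -0.078],
    [0, 0, -0.091],
    [0, 0, -0.104],
    [0, 0, -0.117],
    [0, 0, -0.13],
  ],
)

```text
time_s: 1.87
position: [0.55, 0.0998, 0.2598]
ee_rot: [[0.159, 0.987, -0.0], [0.987, -0.159, 0.0], [-0.0, -0.0, -1.0]]
contact_force: [0.9, -1.0, 0.1]
grip_width: 0.0529
```

```bash
python3 to.py .5745 .289 .13 -9;python3 to.py .5745 .289 .13 -9
```

```text
now [0.55   0.0998 0.2598] jaw -9.14 w 0.0529 F [ 0.9198 -0.9777  0.0845] t 1.87
 travel [ 0.2543 -0.0078  0.173 ] dr [-0.0002  0.     -0.0016] rows>= 5.533467035381794 0.01987925513216925
now [0.55   0.0998 0.2598] jaw -9.14 w 0.0529 F [ 0.9198 -0.9777  0.0845] t 1.87
 travel [ 0.2543 -0.0078  0.173 ] dr [-0.0002  0.     -0.0016] rows>= 5.533467035381794 0.01987925513216925
```

Request:
send_rows(
  travel=[
    [0.04, -0.001, 0],
    [0.085, -0.002, 0.01],
    [0.13, -0.004, 0.03],
    [0.17, -0.005, 0.06],
    [0.205, -0.006, 0.09],
    [0.23, -0.007, 0.12],
    [0.245, -0.008, 0.145],
    [0.252, -0.008, 0.165],
    [0.254, -0.008, 0.173],
    [0.254, -0.008, 0.173],
  ],
  dr=[
    [0, 0, 0],
    [0, 0, 0],
    [0, 0, 0],
    [0, 0, 0],
    [0, 0, 0],
    [0, 0, 0],
    [0, 0, 0],
    [0, 0, 0],
    [0, 0, 0],
    [0, 0, 0],
  ],
)

```text
time_s: 2.7
position: [0.5741, 0.2866, 0.1284]
ee_rot: [[0.16, 0.987, -0.003], [0.987, -0.16, -0.001], [-0.001, -0.003, -1.0]]
contact_force: [-0.3, 0.0, 0.2]
grip_width: 0.0529
```

```bash
python3 to.py .5745 .289 .05 -9; python3 - <<'E'
from h import *
out=[]
for n in("side","top"):
    d=cam(n); im=d["image"]
    p=proj(d,[.5745,.289,.07])[0].astype(int); print(n,p)
    c=im[max(0,p[1]-60):p[1]+60,max(0,p[0]-60):p[0]+60]; out.append(cv2.resize(c,(390,390),interpolation=cv2.INTER_CUBIC))
cv2.imwrite("pics/a1.png",np.hstack(out))
E
```

```text
now [0.5741 0.2866 0.1284] jaw -9.22 w 0.0529 F [-0.3314  0.0382  0.2001] t 2.7
 travel [0.0033 0.0003 0.1045] dr [-0.0018  0.0009 -0.0024] rows>= 1.880908313256176 0.03951404554141477
side [284 204]
top [142 275]
```

View pics/a1.png

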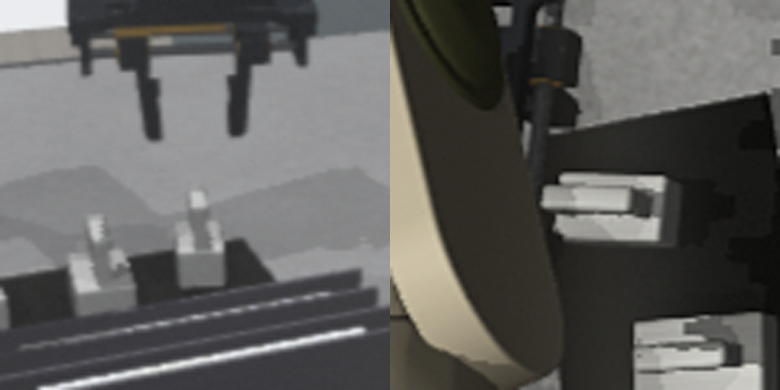

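The side view shows the open fingers straddling the bar of the medium weight, with the finger midpoint on the bar. I'll descend.

Request:
send_rows(
  travel=[
    [0, 0, 0.015],
    [0, 0, 0.035],
    [0, 0, 0.055],
    [0, 0, 0.072],
    [0, 0, 0.086],
    [0, 0, 0.096],
    [0, 0, 0.102],
    [0, 0, 0.104],
    [0, 0, 0.104],
    [0, 0, 0.104],
  ],
  dr=[
    [0, 0, 0],
    [0, 0, 0],
    [0, 0, 0],
    [0, 0, 0],
    [0, 0, 0],
    [0, 0, 0],
    [0, 0, 0],
    [0, 0, 0],
    [0, 0, 0],
    [0, 0, 0],
  ],
)

```text
time_s: 3.63
position: [0.5751, 0.2867, 0.0526]
ee_rot: [[0.161, 0.987, 0.001], [0.987, -0.161, 0.0], [0.0, 0.001, -1.0]]
contact_force: [-0.4, -0.2, -0.1]
grip_width: 0.053
```

```bash
python3 to.py .5745 .289 .05 -9; python3 - <<'E'
from h import *
out=[]
for n in("side","top"):
    d=cam(n); im=d["image"]
    p=proj(d,[.5745,.289,.07])[0].astype(int)
    c=im[max(0,p[1]-50):p[1]+50,max(0,p[0]-50):p[0]+50]; out.append(cv2.resize(c,(390,390),interpolation=cv2.INTER_CUBIC))
cv2.imwrite("pics/a2.png",np.hstack(out))
E
```

```text
now [0.5751 0.2867 0.0526] jaw -9.24 w 0.053 F [-0.3796 -0.2151 -0.1372] t 3.63
 travel [ 0.0029 -0.0012  0.0035] dr [ 0.0006 -0.0003 -0.0027] rows>= 0.08448204464801592 0.03516428063588467
```

View pics/a2.png

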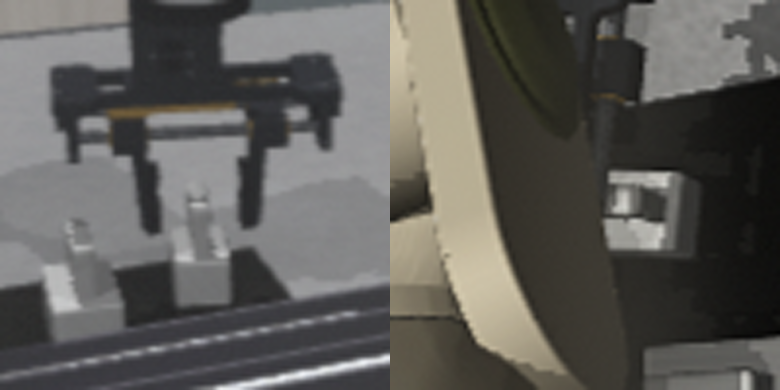

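The fingers sit on both sides of the bar. I'll make a small correction and then close.

Request:
send_rows(
  travel=[
    [0.001, -0.001, 0.002],
    [0.003, -0.001, 0.0035],
    [0.003, -0.001, 0.0035],
    [0.003, -0.001, 0.0035],
    [0.003, -0.001, 0.0035],
    [0.003, -0.001, 0.0035],
    [0.003, -0.001, 0.0035],
    [0.003, -0.001, 0.0035],
    [0.003, -0.001, 0.0035],
    [0.003, -0.001, 0.0035],
  ],
  dr=[
    [0, 0, 0],
    [0, 0, 0],
    [0, 0, 0],
    [0, 0, 0],
    [0, 0, 0],
    [0, 0, 0],
    [0, 0, 0],
    [0, 0, 0],
    [0, 0, 0],
    [0, 0, 0],
  ],
)

```text
time_s: 4.57
position: [0.5744, 0.2889, 0.0494]
ee_rot: [[0.161, 0.987, -0.0], [0.987, -0.161, 0.0], [0.0, -0.0, -1.0]]
contact_force: [0.3, 0.4, -0.2]
grip_width: 0.0525
```

Request:
send_rows(
  travel=[
    [0, 0, 0],
    [0, 0, 0],
    [0, 0, 0],
    [0, 0, 0],
    [0, 0, 0],
    [0, 0, 0],
    [0, 0, 0],
    [0, 0, 0],
    [0, 0, 0],
    [0, 0, 0],
  ],
  dr=[
    [0, 0, 0],
    [0, 0, 0],
    [0, 0, 0],
    [0, 0, 0],
    [0, 0, 0],
    [0, 0, 0],
    [0, 0, 0],
    [0, 0, 0],
    [0, 0, 0],
    [0, 0, 0],
  ],
  hand=-1,
)

```text
time_s: 5.4
position: [0.5742, 0.289, 0.0494]
ee_rot: [[0.161, 0.987, -0.0], [0.987, -0.161, -0.0], [-0.0, -0.0, -1.0]]
contact_force: [-2.3, 0.6, -0.2]
grip_width: 0.0137
```

```bash
python3 to.py .5745 .289 .05 -9; python3 to.py .5745 .289 .21 -9
```

```text
now [0.5742 0.289  0.0494] jaw -9.24 w 0.0137 F [-2.2908  0.6073 -0.1543] t 5.4
 travel [ 0.0001  0.0004 -0.0009] dr [-0.0002  0.0001 -0.0026] rows>= 0.017236053561554467 0.03326412533356333
now [0.5742 0.289  0.0494] jaw -9.24 w 0.0137 F [-2.2908  0.6073 -0.1543] t 5.4
 travel [ 0.      0.0003 -0.2142] dr [-0.0002  0.0001 -0.0026] rows>= 3.8525072271001983 0.03326412533356333
```

The opening is 13.7 mm, so the bar is gripped. I'll lift.

Request:
send_rows(
  travel=[
    [0, 0, -0.005],
    [0, 0, -0.02],
    [0, 0, -0.045],
    [0, 0, -0.075],
    [0, 0, -0.105],
    [0, 0, -0.135],
    [0, 0, -0.165],
    [0, 0, -0.19],
    [0, 0, -0.208],
    [0, 0, -0.215],
  ],
  dr=[
    [0, 0, 0],
    [0, 0, 0],
    [0, 0, 0],
    [0, 0, 0],
    [0, 0, 0],
    [0, 0, 0],
    [0, 0, 0],
    [0, 0, 0],
    [0, 0, 0],
    [0, 0, 0],
  ],
)

```text
time_s: 6.23
position: [0.5748, 0.289, 0.2135]
ee_rot: [[0.161, 0.987, 0.004], [0.987, -0.161, 0.001], [0.002, 0.003, -1.0]]
contact_force: [0.1, 0.1, -4.9]
grip_width: 0.0133
```

```bash
python3 to.py .5052 -.2527 .21 -13.15; python3 - <<'E'
from h import *
d=cam("side"); im=d["image"]; cv2.imwrite("pics/a3.png",cv2.resize(im[60:320,160:480],(800,650)[:2] and (738,600),interpolation=cv2.INTER_CUBIC))
E
```

```text
now [0.5748 0.289  0.2135] jaw -9.25 w 0.0133 F [ 0.1248  0.1061 -4.9042] t 6.23
 travel [-0.7278  0.0245  0.0036] dr [ 0.0021 -0.001   0.0434] rows>= 13.098181872832626 0.5462120222145674
```

View pics/a3.png

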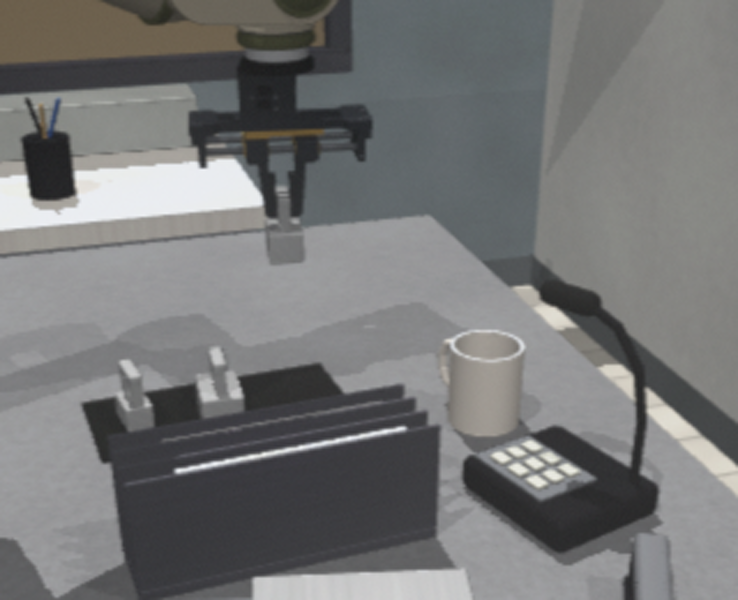

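The medium weight hangs from the gripper and the other two are still on the mat. I'll carry it across.

Request:
send_rows(
  travel=[
    [-0.008, 0, 0],
    [-0.025, 0.001, 0],
    [-0.05, 0.002, 0],
    [-0.08, 0.003, 0],
    [-0.11, 0.004, 0],
    [-0.14, 0.005, 0],
    [-0.17, 0.006, 0],
    [-0.2, 0.007, 0],
    [-0.23, 0.008, 0],
    [-0.26, 0.009, 0],
  ],
  dr=[
    [0, 0, 0.001],
    [0, 0, 0.002],
    [0, 0, 0.003],
    [0, 0, 0.005],
    [0, 0, 0.007],
    [0, 0, 0.009],
    [0, 0, 0.011],
    [0, 0, 0.013],
    [0, 0, 0.015],
    [0, 0, 0.017],
  ],
)

```text
time_s: 7.12
position: [0.5486, 0.0934, 0.2095]
ee_rot: [[0.188, 0.982, -0.002], [0.982, -0.188, -0.0], [-0.001, -0.002, -1.0]]
contact_force: [-0.1, -0.0, -5.6]
grip_width: 0.0138
```

Request:
send_rows(
  travel=[
    [-0.03, 0.001, 0],
    [-0.06, 0.002, 0],
    [-0.09, 0.003, 0],
    [-0.12, 0.004, 0],
    [-0.15, 0.005, 0],
    [-0.18, 0.006, 0],
    [-0.21, 0.007, 0],
    [-0.24, 0.008, 0],
    [-0.265, 0.009, 0],
    [-0.28, 0.009, 0],
  ],
  dr=[
    [0, 0, 0.002],
    [0, 0, 0.004],
    [0, 0, 0.006],
    [0, 0, 0.008],
    [0, 0, 0.01],
    [0, 0, 0.012],
    [0, 0, 0.014],
    [0, 0, 0.016],
    [0, 0, 0.018],
    [0, 0, 0.02],
  ],
)

```text
time_s: 7.95
position: [0.5157, -0.1145, 0.2097]
ee_rot: [[0.22, 0.976, -0.002], [0.976, -0.22, 0.0], [-0.0, -0.002, -1.0]]
contact_force: [0.3, 1.1, -4.9]
grip_width: 0.0136
```

```bash
python3 to.py .5052 -.2527 .21 -13.15
```

```text
now [ 0.5157 -0.1145  0.2097] jaw -12.7 w 0.0136 F [ 0.28    1.1244 -4.9378] t 7.95
 travel [-0.1829  0.0268 -0.0004] dr [-0.0013  0.0002  0.005 ] rows>= 3.3249780355642535 0.06426660827039092
```

Request:
send_rows(
  travel=[
    [-0.015, 0.002, 0],
    [-0.04, 0.006, 0],
    [-0.07, 0.01, 0],
    [-0.1, 0.015, 0],
    [-0.13, 0.019, 0],
    [-0.155, 0.023, 0],
    [-0.172, 0.025, 0],
    [-0.181, 0.027, 0],
    [-0.183, 0.027, 0],
    [-0.183, 0.027, 0],
  ],
  dr=[
    [0, 0, 0],
    [0, 0, 0.001],
    [0, 0, 0.002],
    [0, 0, 0.003],
    [0, 0, 0.004],
    [0, 0, 0.005],
    [0, 0, 0.005],
    [0, 0, 0.005],
    [0, 0, 0.005],
    [0, 0, 0.005],
  ],
)

```text
time_s: 8.78
position: [0.5069, -0.2501, 0.2104]
ee_rot: [[0.225, 0.974, -0.0], [0.974, -0.225, 0.001], [0.001, -0.001, -1.0]]
contact_force: [0.4, 0.1, -7.1]
grip_width: 0.0138
```

```bash
python3 to.py .5052 -.2527 .13 -13.15; python3 - <<'E'
from h import *
out=[]
for n in("side","top"):
    d=cam(n); im=d["image"]
    p=proj(d,[.505,-.253,.14])[0].astype(int); print(n,p)
    c=im[max(0,p[1]-80):p[1]+80,max(0,p[0]-80):p[0]+80]; out.append(cv2.resize(c,(390,390),interpolation=cv2.INTER_CUBIC))
cv2.imwrite("pics/b1.png",np.hstack(out))
E
```

```text
now [ 0.5069 -0.2501  0.2104] jaw -13.02 w 0.0138 F [ 0.3767  0.0518 -7.076 ] t 8.78
 travel [-0.0039 -0.0014  0.1072] dr [-0.0003 -0.0004  0.0015] rows>= 1.929652009239649 0.019226067234029
side [318 304]
top [470 270]
```

View pics/b1.png

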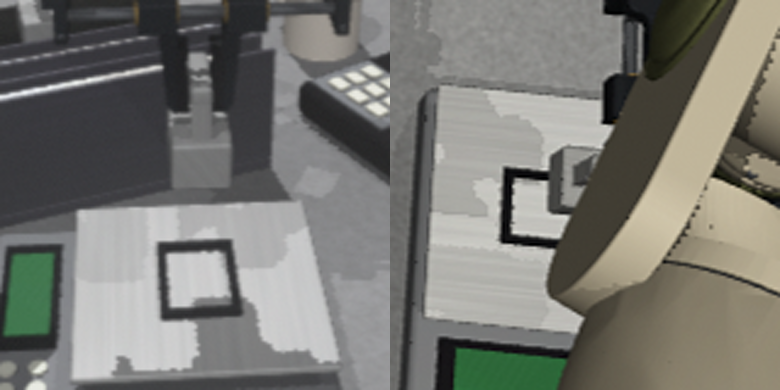

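The side view shows the weight hanging upright above and behind the frame in perspective. I'll descend most of the way and measure.

Request:
send_rows(
  travel=[
    [-0.001, 0, 0.01],
    [-0.003, -0.001, 0.025],
    [-0.004, -0.001, 0.042],
    [-0.004, -0.001, 0.06],
    [-0.004, -0.001, 0.075],
    [-0.004, -0.001, 0.086],
    [-0.004, -0.001, 0.093],
    [-0.004, -0.001, 0.097],
    [-0.004, -0.001, 0.099],
    [-0.004, -0.001, 0.099],
  ],
  dr=[
    [0, 0, 0.001],
    [0, 0, 0.001],
    [0, 0, 0.001],
    [0, 0, 0.001],
    [0, 0, 0.001],
    [0, 0, 0.001],
    [0, 0, 0.001],
    [0, 0, 0.001],
    [0, 0, 0.001],
    [0, 0, 0.001],
  ],
)

```text
time_s: 9.72
position: [0.5057, -0.2532, 0.1365]
ee_rot: [[0.227, 0.974, 0.0], [0.974, -0.227, -0.0], [-0.0, 0.0, -1.0]]
contact_force: [-1.1, -0.2, -6.2]
grip_width: 0.0139
```

```bash
python3 to.py .5052 -.2527 .1304 -13.15; python3 - <<'E'
from h import *
out=[]
for n in("side","top"):
    d=cam(n); im=d["image"]; cv2.imwrite(f"pics/c_{n}.png",im)
    p=proj(d,[.505,-.253,.1])[0].astype(int); print(n,p)
    c=im[max(0,p[1]-50):p[1]+50,max(0,p[0]-50):p[0]+50]; out.append(cv2.resize(c,(390,390),interpolation=cv2.INTER_CUBIC))
cv2.imwrite("pics/b2.png",np.hstack(out))
E
```

```text
now [ 0.5057 -0.2532  0.1365] jaw -13.1 w 0.0139 F [-1.0819 -0.2257 -6.2322] t 9.72
 travel [ 0.0005 -0.0008  0.0081] dr [0.0002 0.0001 0.0005] rows>= 0.14673435364815596 0.00687995151068703
side [318 324]
top [462 273]
```

View pics/b2.png

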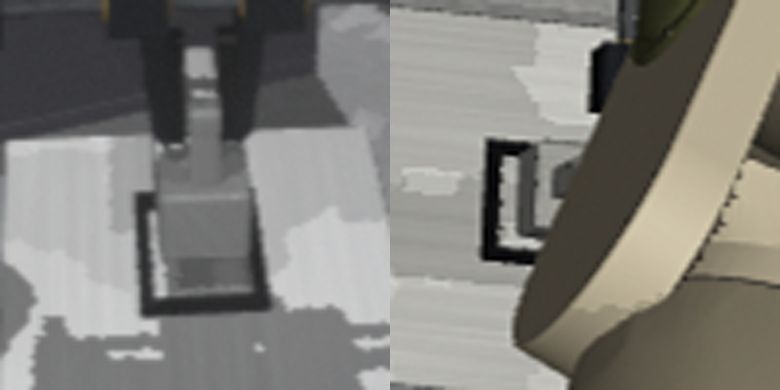

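Request:
send_rows(
  travel=[
    [0, 0, 0.002],
    [0, -0.0005, 0.004],
    [0, -0.0005, 0.006],
    [0, -0.0005, 0.0075],
    [0, -0.0005, 0.008],
    [0, -0.0005, 0.008],
    [0, -0.0005, 0.008],
    [0, -0.0005, 0.008],
    [0, -0.0005, 0.008],
    [0, -0.0005, 0.008],
  ],
  dr=[
    [0, 0, 0],
    [0, 0, 0],
    [0, 0, 0],
    [0, 0, 0],
    [0, 0, 0],
    [0, 0, 0],
    [0, 0, 0],
    [0, 0, 0],
    [0, 0, 0],
    [0, 0, 0],
  ],
)

```text
time_s: 10.65
position: [0.5052, -0.2532, 0.1304]
ee_rot: [[0.227, 0.974, 0.0], [0.974, -0.227, -0.0], [-0.0, 0.0, -1.0]]
contact_force: [-0.5, 0.2, -6.6]
grip_width: 0.0135
```

```bash
python3 to.py .5052 -.2527 .1304 -13.15; python3 - <<'E'
from meas import *
d=cam("side"); im=d["image"]; cv2.imwrite("pics/d_side.png",im); t=cam("top"); cv2.imwrite("pics/d_top.png",t["image"])
g0=cv2.cvtColor(cv2.imread("pics/side0.png"),cv2.COLOR_BGR2GRAY)
m=((g0[315:362,295:345]<90)*255).astype(np.uint8)
cs,hi=cv2.findContours(m,cv2.RETR_CCOMP,cv2.CHAIN_APPROX_NONE)
for c,hh in zip(cs,hi[0]):
    if cv2.contourArea(c)<100: continue
    w=ray(d,c[:,0]+[295,315],.0725)[:,:2]; print("frame side",hh[3],cv2.minAreaRect((w*1000).astype(np.float32)))
# predicted vs. expected block corners (if held as assumed)
import math
C=np.array([.5052,-.2527]); a=math.radians(-13.15); X=np.array([math.cos(a),math.sin(a)]);Y=np.array([-X[1],X[0]])
for nm,z in(("bottom",.085),("top",.119)):
    P=np.array([np.r_[C+sx*.019*X+sy*.03*Y,z] for sx,sy in((-1,-1),(1,-1),(1,1),(-1,1))])
    print(nm,"side",proj(d,P).round(1).tolist(),"top",proj(t,P).round(1).tolist())
x0,y0,s=280,270,7
big=cv2.resize(im[y0:y0+85,x0:x0+80],None,fx=s,fy=s,interpolation=cv2.INTER_CUBIC)
for k in range(0,80,10): cv2.putText(big,str(x0+k),(k*s,10),0,.4,(0,0,255)); cv2.putText(big,str(y0+k),(0,k*s+5),0,.4,(0,0,255))
cv2.imwrite("pics/b3.png",big)
E
```

```text
now [ 0.5052 -0.2532  0.1304] jaw -13.11 w 0.0135 F [-0.5047  0.1792 -6.5634] t 10.65
 travel [ 0.0006 -0.0002  0.    ] dr [0.     0.     0.0004] rows>= 0.0115062905387758 0.005229728692880241
frame side -1 ((505.6669006347656, -253.28170776367188), (80.20216369628906, 52.17488479614258), 77.15967559814453)
frame side 0 ((506.07196044921875, -253.12728881835938), (66.01888275146484, 46.45476150512695), 74.62226867675781)
bottom side [[307.7, 344.2], [331.3, 343.2], [328.3, 320.0], [306.1, 320.9]] top [[477.0, 287.7], [477.7, 265.7], [442.7, 262.1], [441.7, 284.1]]
top side [[307.4, 327.4], [331.5, 326.4], [328.5, 303.8], [305.8, 304.7]] top [[484.0, 285.4], [484.6, 262.4], [448.2, 258.7], [447.1, 281.6]]
```

View pics/b3.png

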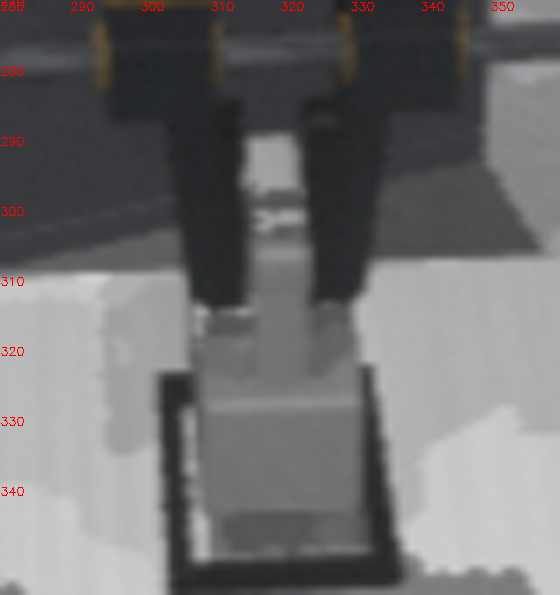

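The close-up shows the front face spanning about x 309–331, with its top edge near row 327 and its bottom edge near row 343. The frame shows evenly on both sides. I'll check this at subpixel level against the prediction.

```bash
python3 - <<'E'
import cv2
g=cv2.cvtColor(cv2.imread("pics/d_side.png"),cv2.COLOR_BGR2GRAY)
print("rows, cols 300..342")
for r in range(322,354): print(r," ".join("%3d"%v for v in g[r,300:342]))
t=cv2.cvtColor(cv2.imread("pics/d_top.png"),cv2.COLOR_BGR2GRAY)
print("top cols 430..475")
for r in range(254,296): print(r," ".join("%3d"%v for v in t[r,432:472]))
E
```

```text
rows, cols 300..342
322 164 163 159 156 153 152 140 109 100 108 109 110 110 111 110 107 108 115 115 115 115 114 112 109 101 100 102 110 121 124 119 106 102 141 176 179 178 177 177 175 176 175
323 163 152 124  91  81  79  77  81  97 112 115 116 112 111 110 108 110 116 115 115 116 114 113 110 103 103 109 120 124 124 120  96  77 131 176 180 179 177 176 176 176 175
324 162 149 110  59  48  46  52  70  96 116 122 121 122 119 115 119 118 117 116 115 115 115 114 117 118 119 120 123 125 125 120  98  69 126 176 178 178 177 177 176 176 175
325 162 149 109  56  44  44  49  68  95 117 122 121 123 124 123 124 121 120 121 119 118 121 123 123 123 123 123 123 126 127 121  99  70 124 175 179 177 179 176 177 175 176
326 163 149 110  55  45  44  46  65  95 118 123 124 124 127 125 126 125 125 126 125 127 127 129 129 128 129 130 130 132 134 127 103  70 108 159 177 178 179 177 177 175 175
327 162 148 109  56  45  49  60  74  98 124 133 136 137 140 141 142 142 140 140 140 140 142 142 143 141 140 141 140 139 140 135 110  71  90 145 177 179 178 178 177 176 175
328 162 148 109  54  45  61  98 113  96 118 134 
[... 10629 characters left out ...]
  61  60  57  79 149 180 185 184 184 184 185
292 156 156 158 158 160 159 160 160 161 162 162 162 161 163 150  98  60  61  61  61  61  61  62  61  61  63  61  61  61  60  58  65 133 176 183 182 180 182 184 184
293 155 155 156 156 157 156 156 155 156 155 155 156 158 162 119  69  59  61  61  61  61  61  61  62  62  61  61  61  60  60  52 114 166 180 180 180 181 181 181 182
294 154 153 153 154 153 153 153 153 153 153 153 154 156 160 105  58  60  62  61  62  62  61  61  61  60  61  61  61  60  45  98 158 177 178 177 178 179 180 181 181
295 153 152 151 151 151 152 151 151 151 151 152 153 155 130  80  57  61  62  62  62  61  60  61  61  61  61  62  60  57  77 140 174 177 176 177 177 177 178 179 179
```

The measured edges agree with the prediction to about 1 px, allowing for bevelled block edges. The x offset is 0.4 mm or less, the y offset is about 0.5 mm towards -y, yaw matches, and the underside looks at most about 1 mm high. I'll nudge +y by about 0.5 mm, let it settle, then check that everything else stayed put.

Request:
send_rows(
  travel=[
    [0.0003, 0, 0],
    [0.0006, 0, 0],
    [0.0006, 0, 0],
    [0.0006, 0, 0],
    [0.0006, 0, 0],
    [0.0006, 0, 0],
    [0.0006, 0, 0],
    [0.0006, 0, 0],
    [0.0006, 0, 0],
    [0.0006, 0, 0],
  ],
  dr=[
    [0, 0, 0],
    [0, 0, 0],
    [0, 0, 0],
    [0, 0, 0],
    [0, 0, 0],
    [0, 0, 0],
    [0, 0, 0],
    [0, 0, 0],
    [0, 0, 0],
    [0, 0, 0],
  ],
)

```text
time_s: 11.58
position: [0.5053, -0.2528, 0.1304]
ee_rot: [[0.227, 0.974, 0.0], [0.974, -0.227, -0.0], [0.0, 0.0, -1.0]]
contact_force: [-0.9, -0.3, -6.3]
grip_width: 0.0135
```

```bash
python3 to.py .5052 -.2527 .1304 -13.15; python3 - <<'E'
from h import *
s=cam("side")["image"];t=cam("top")["image"]
cv2.imwrite("pics/e_top.png",np.hstack([cv2.resize(s,(400,300),interpolation=cv2.INTER_AREA),cv2.resize(t,(400,300),interpolation=cv2.INTER_AREA)]))
t0=cv2.imread("pics/top0.png")
for n,(x0,x1,y0,y1) in dict(mat=(120,225,300,420),mug=(172,240,135,200),intercom=(258,355,92,205),stapler=(375,455,128,180),rack=(278,365,210,395),display=(392,440,325,365)).items():
    df=cv2.absdiff(t[y0:y1,x0:x1],t0[y0:y1,x0:x1]).max(2); print(n,"changed frac",(df>40).mean().round(3))
E
```

```text
now [ 0.5053 -0.2528  0.1304] jaw -13.12 w 0.0135 F [-0.8956 -0.2514 -6.2879] t 11.58
 travel [ 0.0001 -0.0002 -0.    ] dr [ 0.     -0.      0.0004] rows>= 0.0030605777215552523 0.0048545422978078625
mat changed frac 0.023
mug changed frac 0.0
intercom changed frac 0.0
stapler changed frac 0.0
rack changed frac 0.043
display changed frac 0.0
```

View pics/e_top.png

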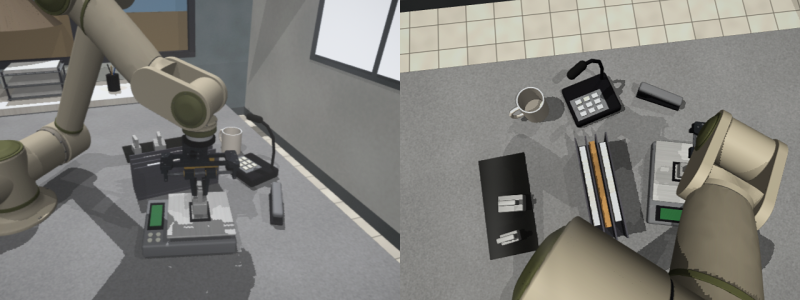

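The weight is over the frame and the bystanders are unchanged. I'll recheck the other two weights' positions and hand in.

```bash
python3 - <<'E'
from h import *
from plant import bot
d=cam("top"); g=cv2.cvtColor(d["image"],cv2.COLOR_BGR2GRAY)
g0=cv2.cvtColor(cv2.imread("pics/top0.png"),cv2.COLOR_BGR2GRAY)
for (x0,x1,y0,y1) in ((150,205,305,345),(145,198,362,396)):
    for q in (g0,g):
        c=max(cv2.findContours(((q[y0:y1,x0:x1]>100)*255).astype(np.uint8),0,1)[0],key=cv2.contourArea)[:,0]+[x0,y0]; print(cv2.boundingRect(c))
print(bot.get_obs()["position"],bot.job_done())
E
```

```text
(157, 311, 40, 29)
(157, 311, 40, 29)
(154, 369, 36, 24)
(154, 369, 36, 24)
the job is handed in; nothing more can be done
[ 0.5053 -0.2527  0.1304] None
```

I picked up the medium weight by its handle and carried it over the ticket rack. I handed the job in at about 12 s with the weight still held above the scale's frame.

**Final position:**
- The tool was at (0.5053, -0.2527, 0.1304) m. It was within about 0.1 mm of the frame centre measured from the top view, and within 0.05° of its direction.
- From the grasp height, the underside is about 10 mm above the frame's top edge.
- The tool pointed straight down, and the fingers read 13.5 mm on the 14 mm bar.

**Everything else:**
- The large and small weights had identical outlines before and after.
- The mug, intercom, stapler and the patch of the scale by its display showed no change.
- The rack (4%) and mat (2%) areas did show changed pixels. I took these to be arm shadows but did not check further. The wrist force during the carry was about what the weight itself would give.

**Where checks disagreed:**
- Two measurements of the held block were off by up to about 1 px (1–2 mm): its lower edge looked about 1 px too high in the side view, and the bottom edge at its +y end about 1 px off in the top view. I put this down to bevelled block edges, plus a y offset of about 0.5 mm that I then nudged out.
- The two cameras' frame centres differ by about 0.9 mm.

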